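# Tip the flush serving slat out of its holder and set an espresso cup on it

## Robot

A 6-joint arm with a two-finger parallel gripper is mounted at the origin on a cart in front of the work surface, level with it; the furniture and walls round the work are solid. World frame = base frame: x ahead of the robot, y to its left, z up, the work surface at z = 0. Lengths are in m, angles in degrees, forces in N, time in s.
With the tool pointing down it reaches from about 0.375 to 0.9 m from the base axis. Payload 3.1 kg.
Tool frame: the origin (TCP) lies on the centre line of the jaws, within the pads' length; the fingertips stand 8 mm ahead of it and the grasp point (between the pads) lies 11 mm behind it; z points along the fingers, y is the line along which they close (so a half turn about z gives the same grasp; the last joint's range is limited). The gripper opens to 87 mm and grips with 3 to 60 N. Pads are 19 mm wide; open, the fingers measure 117 mm over their backs; the gripper's body (75 mm by 190 mm) begins 51 mm behind the grasp point.
Start: joints at [64.716, 30.224, 82.088, -0, 67.689, -10.227], TCP at [0.162, 0.604, 0.231] pointing down, gripper open.
Joint ranges: [-176.69, 176.69], [-43.24, 126.21], [12.49, 139.97], [-82, 262], [0, 151.66], [-163.58, 163.58]. Speed limits (degrees/s): [159.86, 159.86, 180, 180, 180, 180].

## Interface

Orientations are given as a 3x3 rotation matrix whose columns are the frame's x, y, z axes.
In Python, from rig import * gives the robot as it stands.
- The arm moves only by the tool step_arm, never from a script. Its argument "targets" is a list of rows, each a list of 5 numbers: the opening, from -1 (shut) to 1 (fully open), then the shift along the world's x, y, z normalised to -1 to 1, where 1 is 0.25 m, then the turn about the world's z normalised to -1 to 1, where 1 is 180 degrees. In form: [[fingers, x, y, z, turn], ...]. A call has 1 to 20 rows; each row is the pose to reach, as a shift and turn from the pose commanded when the call began, turning the shorter way round; what a row does not reach only later rows make up. A row lasts 1/10 s, in which the tool goes at most 50 mm and 8.59 degrees, less where a joint would pass 70% of its speed; a pose out of reach is approached as far as the arm can. A call with a number of a shift or a turn outside -1 to 1 is refused whole. A call with a gripper value outside its range is refused whole. The fingers move at their own pace and stop on an object; the grip force is fixed at half the most. Time passes only in rows, so rows that repeat a pose let the fingers close. It gives the time, the measured TCP pose, the force, the opening and the grip force at its end, in the units of the state.
- read_state(): the state, without advancing time (a new reading comes with each control period).
- capture(name): name is "scene" or "top" or "wrist"; returns a dict with "color" (384x512x3 uint8, red, green, blue), "mtx" (3x3 intrinsics, pixels), "pose" (4x4, takes a point from camera to world coordinates). Camera axes: x right, y down, z forward; pixel columns grow to the right and rows downward; lengths in m; the calibration is good to about 2 mm. The wrist camera is an equidistant fisheye: a pixel r from the principal point sees the ray r / f radians off the axis. A picture is of the moment at which its call begins. There is no depth.
- hand_in(): hands the job in; it is judged then, once.
The state is a dict: "time_s": time; "joint_positions": joint angles; "qvel": joint speeds; "tau": joint torques, N m; "position": TCP position; "tcp_rot": TCP orientation; "force": force on the tool from outside, world axes, zero at the start; "moment": the same for the moment, N m; "opening": opening from 0.0 (shut) to 1.0 (fully open); "grasp_force": force on a finger pad.
Only numpy, scipy, OpenCV 4.12 (cv2) and the standard library are available. Lean on these libraries where they do the work, as an engineer would, in place of code of your own. Each camera call takes 0.05 s, during which the arm holds its last target. There are 200 camera calls.

## Task

Lay an espresso place on the tray: press down the notched end of the dark wooden slat that lies flush in its holder, so that its other end tips up to be gripped, lift it out and lay it flat on the tray's floor between the things that stand there, squared up with the tray. Then stand the espresso cup upright on the middle of the slat, and keep it upright all the while. Leave the tin, the egg cup, the pepper mill and the spice jar where they stand.

Things in the scene. Friction and masses are not known exactly. Their poses are not given: they have to be found in the camera images.
- slat: plain dark wooden serving slat, 120 (its x) x 64 (its y) x 10 mm, 0.12 kg, loose. Origin: centre of its underside, z up through its top face. At the start it lies flush in the top of the holder, with its x axis along the holder's x, on a rocker.
- holder: fixed box of light wood, 158 (x) x 99 (y) x 52 mm high, its open top filled by the slat. Walls 14 mm thick, tops level with the slat's; gap 5 mm at each slat end, 3.5 mm each side. Origin: centre of underside. Its -x end wall (nearer the robot) is cut down to 28 mm over 34 mm width, a thumb notch: the end to press. A hidden rocker under the slat pivots along y at mid-length, 34 mm up.
- rocker (a joint): tilt of the rocker and the slat on it, rad: 0 level, stop at 0.5 with the slat's -x (notched) end down; it cannot tip the other way. 1 to 3 N on the slat 42 mm from its middle tips it; it stays where it is left. At the stop the slat's +x end stands 27 mm (top edge) and 18 mm (bottom edge) above the walls, free to be gripped across its 64 mm width.
- tray: fixed wooden serving tray, 150 (x) x 280 mm (y). Floor top 6 mm above the worktop, rim 6 mm wide and 14 mm high, a steel bar handle over each short end, 29 mm high. Origin: centre of its underside. The tin stands towards one end (y), the egg cup towards the other (which is which varies); the slat fits between them with its length along the tray's x.
- cup: white espresso cup with one handle, 56 mm high, 0.12 kg, tapered: 68 mm across the rim, 50 mm across the base; the handle points along its -y and is 8 mm thick; 99 mm over cup and handle. Origin on the underside, in the middle of cup and handle together.
- cup_base (a point): centre of the cup's round foot, on its upright axis, 15.5 mm along +y from the cup's origin. Same axes as the cup.
- tin: bystander on the tray: half-height food tin, 76 mm across, 58 mm high. Origin: centre of its underside.
- egg_cup: bystander on the tray: white egg cup, 45 mm across, 58 mm high. Origin: centre of its underside.
- mill: bystander on the worktop between holder and tray: wooden pepper mill, 58 mm across, 170 mm high. Origin: centre of its underside. Behind it on the right stands the fixed coffee machine (x above 0.57 m, y from -0.3 to 0.06 m, taller than the mill), with a wall shelf 0.6 m above the worktop over it: keep wrist and arm clear.
- spice: bystander on the worktop at the back left: spice jar, 45 mm across, 106 mm high. Origin: centre of its underside.
There are look-alikes about, which are no part of the job. Several things have the shape of the slat; the one meant has the colours described above.

How it is judged:
By the outcome, as a careful person would: the job done as asked, in the order asked, and still so for the second after the job is handed in, with the robot touching nothing.
It also fails if it takes over 72 s, if anything falls off the work surface, if the arm or the gripper's body presses on something with over 40 N, if the wrist force passes 120 N, or if a joint passes its speed limit or range.

## Working session

There is one attempt and no reset: what is moved stays moved. The work goes in short steps, Python scripts to look and compute and a tool call to move; the robot and the scene stay as the last step left them, time stands still between calls to the robot, and variables do not carry over. Pictures are saved under pics/ and viewed, at most 10 in all, crops included, and the job is handed in when it is done.

Besides the shell and the picture viewer there is one more tool, called after ">>>" as name(argument=value, ...) on one line, values as JSON. step_arm: Moves the arm, as the interface text tells. Scaled input: -1 to 1 covers 0.25 m each way for a shift and 180 degrees each way for a turn. Its arguments: {"type":"object","properties":{"targets":{"type":"array","items":{"type":"array","items":{"type":"number"}}}},"required":["targets"]}

```bash
mkdir -p pics; ls; python3 - <<'E'
from rig import *
import cv2,numpy as np
a=capture("scene");b=capture("top")
for n,c in(("scene",a),("top",b)):
    cv2.imwrite(f"pics/{n}0.png",c["color"][:,:,::-1]); print(n,c["mtx"].tolist(),np.round(c["pose"],3).tolist())
im=np.hstack([a["color"],b["color"]])[:,:,::-1]
cv2.imwrite("pics/s1.png",cv2.resize(a["color"][:,:,::-1],(800,600)));cv2.imwrite("pics/t1.png",cv2.resize(b["color"][:,:,::-1],(800,600)))
s=read_state();print(s)
E
```

```text
pics
scene [[460.77558100343305, 0.0, 256.7616720932302], [0.0, 460.77558100343305, 193.62857127550967], [0.0, 0.0, 1.0]] [[-0.482, -0.358, 0.799, -0.669], [-0.876, 0.201, -0.438, 0.879], [-0.004, -0.912, -0.411, 0.704], [0.0, 0.0, 0.0, 1.0]]
top [[424.7882911992221, 0.0, 245.14368140057107], [0.0, 424.7882911992221, 192.222540420484], [0.0, 0.0, 1.0]] [[0.022, -0.998, 0.059, 0.472], [-0.999, -0.023, -0.026, 0.222], [0.027, -0.058, -0.998, 1.33], [0.0, 0.0, 0.0, 1.0]]
{'time_s': 0.1, 'joint_positions': array([ 6.47174923e+01,  3.02740014e+01,  8.21482624e+01,  1.05940250e-03,
        6.76885792e+01, -1.02285044e+01]), 'qvel': array([-0.01136672, -0.14965815, -0.08648279,  0.03714168,  0.07255728,
        0.04046349]), 'tau': array([-4.49336994e-04, -4.40987384e+01, -1.77150679e+01,  6.34698104e-02,
        5.34866110e-02, -5.47153797e-05]), 'position': array([0.1620362 , 0.60297653, 0.22966993]), 'tcp_rot': array([[-9.65679472e-01,  2.59735345e-01, -8.41688519e-04],
       [ 2.59736459e-01,  9.65677968e-01, -1.74196102e-03],
       [ 3.60351213e-04, -1.90079319e-03, -9.99998129e-01]]), 'force': array([ 0.38623887, -0.67684176, -0.48757106]), 'moment': array([-0.04829355, -0.00564079, -0.05019191]), 'grasp_force': 0.0, 'opening': 0.9993817506652805}
```

View pics/s1.png

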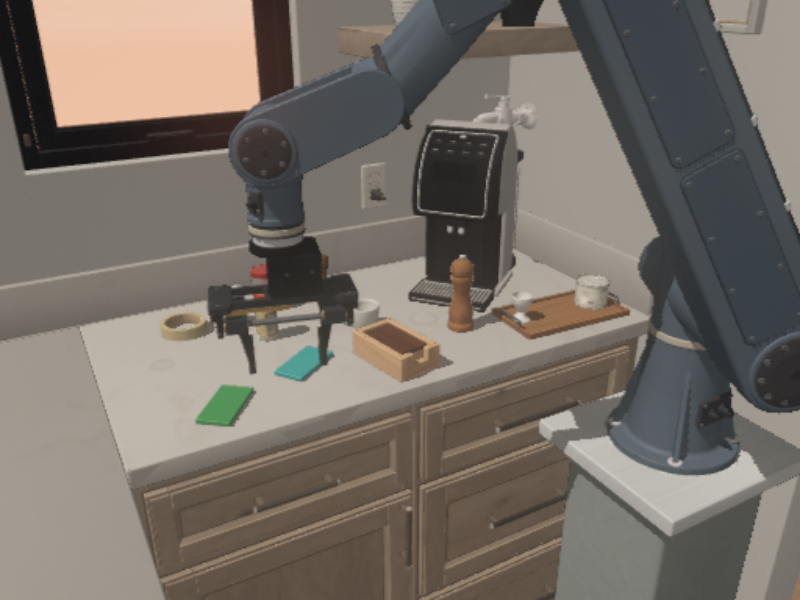

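View pics/t1.png

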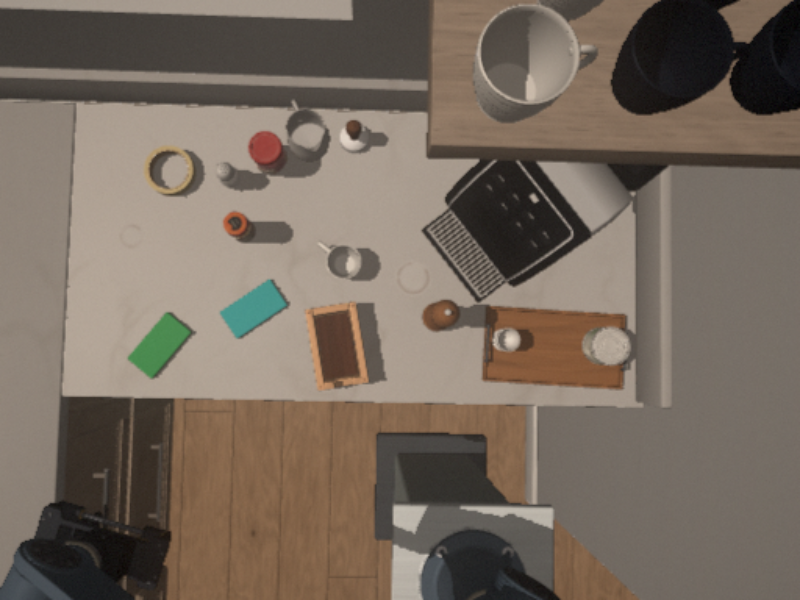

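The scene view shows the arm, the holder (395,345) with its notch facing the robot, the mill (460,300), the tray (560,310) and the cup half hidden at (365,312). In the top view (800 px wide) the slat is at (338,345), the white cup at (343,262) with its handle up-left at (322,245), and the mill at (440,315). The tray is at (555,348), with the egg cup at (507,340) and the tin at (607,345).

```bash
cat > h.py <<'E'
import numpy as np,cv2
def ray(c,px,fish=False):
    K=c["mtx"];px=np.atleast_2d(np.asarray(px,float))
    d=np.c_[(px[:,0]-K[0,2])/K[0,0],(px[:,1]-K[1,2])/K[1,1],np.ones(len(px))]
    if fish:
        r=np.hypot(d[:,0],d[:,1]); s=np.where(r>1e-9,np.sin(r)/np.maximum(r,1e-9),1)
        d=np.c_[d[:,0]*s,d[:,1]*s,np.cos(r)]
    return c["pose"][:3,3],d@c["pose"][:3,:3].T
def plane(c,px,z,fish=False):
    o,d=ray(c,px,fish); return o+d*((z-o[2])/d[:,2])[:,None]
def tri(c1,p1,c2,p2,f1=False,f2=False):
    A=np.zeros((3,3));b=np.zeros(3)
    for c,p,f in((c1,p1,f1),(c2,p2,f2)):
        o,d=ray(c,p,f);d=d[0]/np.linalg.norm(d);M=np.eye(3)-np.outer(d,d);A+=M;b+=M@o
    return np.linalg.solve(A,b)
def blobs(m,roi,n=1):
    x0,y0,x1,y1=roi;k=np.zeros(m.shape,np.uint8);k[y0:y1,x0:x1]=m[y0:y1,x0:x1]
    cs,_=cv2.findContours(k,cv2.RETR_EXTERNAL,cv2.CHAIN_APPROX_NONE)
    return sorted(cs,key=cv2.contourArea)[::-1][:n]
E
python3 - <<'E'
import cv2,numpy as np
from h import *
s=cv2.imread("pics/scene0.png");t=cv2.imread("pics/top0.png")
tc=t[115:265,190:420];sc=s[165:260,215:420]
a=cv2.resize(tc,(800,522),interpolation=cv2.INTER_CUBIC)
cv2.imwrite("pics/tc.png",a);cv2.imwrite("pics/sc.png",cv2.resize(sc,(800,371),interpolation=cv2.INTER_CUBIC))
for n,im,pts in(("t",t,[(216,221),(202,221),(356,225),(340,235),(220,168),(220,130),(388,221)]),("s",s,[(253,215),(235,218),(360,201)])):
    h=cv2.cvtColor(im,cv2.COLOR_BGR2HSV)
    print(n,[h[y,x].tolist() for x,y in pts])
E
```

```text
t [[9, 113, 86], [14, 118, 181], [13, 149, 135], [12, 138, 131], [13, 39, 118], [15, 41, 173], [16, 41, 176]]
s [[11, 104, 103], [15, 95, 185], [14, 119, 152]]
```

View pics/tc.png

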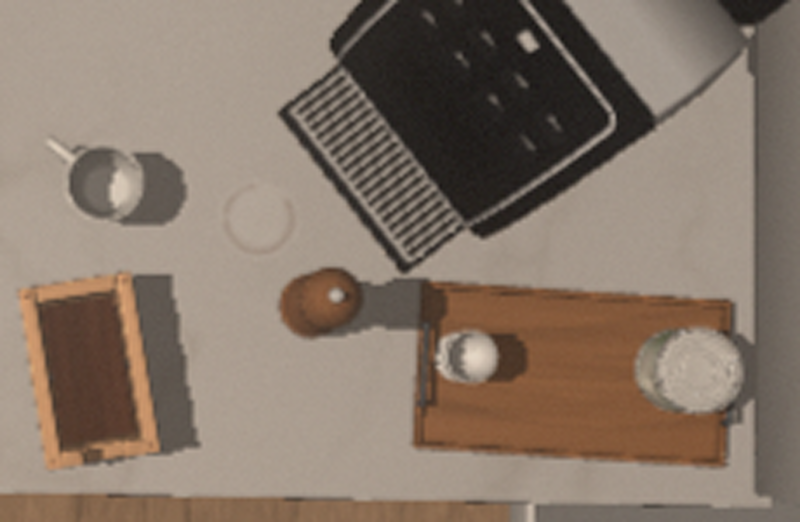

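View pics/sc.png

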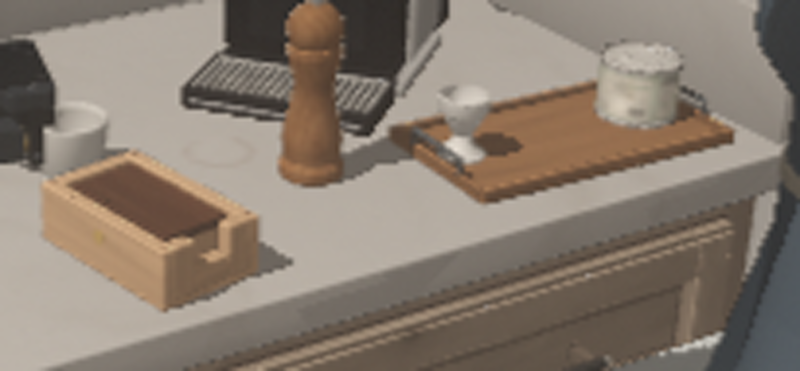

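The crops (3.48x from (190,115) in the top view, 3.9x from (215,165) in the scene view) show these positions:
- **Slat:** dark, spanning (35..145, 290..450) in the top crop, with the notch at (93,455).
- **Cup:** rim at (105,183), handle tip at (50,140).
- **Egg cup and tin:** (467,357) and (690,370).
- **Tray:** corners at about (425,283), (733,302), (725,465) and (415,445).

```bash
python3 - <<'E'
import cv2,numpy as np
from h import *
from rig import *
C={"t":capture("top"),"s":capture("scene")}
def rect(c,m,roi,z,name):
    k=cv2.morphologyEx(m,cv2.MORPH_CLOSE,np.ones((3,3)))
    b=blobs(k,roi)[0];bp=b[:,0,:].astype(float)
    w=plane(c,bp,z)[:,:2]
    (cx,cy),(a,bb),an=cv2.minAreaRect((w*1000).astype(np.float32))
    print(name,"c",round(cx,1),round(cy,1),"size",round(a,1),round(bb,1),"ang",round(an,1),"px box",np.round(cv2.boxPoints(cv2.minAreaRect(b))).tolist());return b
for n,c in C.items():
    h=cv2.cvtColor(c["color"],cv2.COLOR_RGB2HSV);H,S,V=cv2.split(h)
    dark=((S>70)&(V<125)&(H<25)).astype(np.uint8); light=((S>70)&(H<25)).astype(np.uint8)
    roiH=(190,190,240,252) if n=="t" else (222,195,285,247)
    sl=rect(c,dark,(196,196,232,245) if n=="t" else (230,200,272,228),.052,n+" slat")
    ho=rect(c,light,roiH,.052,n+" holder")
    if n=="t":
        rect(c,light,(305,190,405,255),.014,"tray")
        def circ(m,roi,z,name):
            b=blobs(m.astype(np.uint8),roi)[0]; w=plane(c,b[:,0,:].astype(float),z)[:,:2]*1000
            e=cv2.fitEllipse(w.astype(np.float32));print(name,np.round(e[0],1),np.round(e[1],1),b[:,0].min(0),b[:,0].max(0)); 
        circ((S<60)&(V>90),(312,205,337,230),.058,"egg");circ((S<60)&(V>90),(370,205,410,240),.058,"tin")
        circ((S>75)&(H<25),(268,188,296,214),.1,"mill")
        # cup: less saturated than table
        print(S[150:180,200:232:2]);
E
```

```text
t slat c 456.6 278.0 size 134.3 69.3 ang 10.9 px box [[200.0, 202.0], [223.0, 198.0], [230.0, 242.0], [207.0, 246.0]]
t holder c 458.9 276.4 size 158.1 101.8 ang 10.8 px box [[194.0, 198.0], [228.0, 192.0], [237.0, 244.0], [203.0, 250.0]]
tray c 464.2 -153.7 size 281.8 149.9 ang 87.6 px box [[308.0, 243.0], [311.0, 195.0], [401.0, 201.0], [398.0, 249.0]]
egg [477.2 -48.1] [41.  53.4] [315 210] [332 224]
tin [ 468.7 -263.1] [ 96.  121.2] [373 205] [409 239]
mill [520.3  84.2] [50.9 69.5] [270 192] [293 211]
[[39 40 40 40 40 38 37 38 40 40 42 41 42 38 38 42]
 [40 42 42 43 40 39 40 39 41 39 40 41 41 40 39 40]
 [40 41 39 39 42 40 41 40 40 41 42 41 41 37 37 42]
 [39 41 38 39 39 41 41 41 41 40 39 41 41 40 40 40]
 [39 43 41 39 41 39 40 40 41 41 41 40 39 40 38 41]
 [41 43 38 39 39 42 42 42 39 39 40 41 40 37 40 39]
 [41 41 39 39 39 41 39 41 39 39 39 39 39 40 40 42]
 [42 42 37 40 39 39 40 40 39 38 41 37 41 41 38 43]
 [41 42 41 38 39 43 41 41 41 40 35 42 40 41 38 39]
 [42 40 41 40 39 40 41 42 41 36 44 39 40 39 39 39]
 [41 42 42 43 38 39 40 40 42 38 35 41 39 41 40 37]
 [42 41 42 42 42 39 39 42 3
[... 481 characters left out ...]
]
 [39 40 43 41 40 40 39 39 34 36 40 40 38 38 38 43]
 [38 39 42 40 40 41 42 39 35 40 36 37 38 41 39 36]
 [39 38 43 39 40 39 40 38 36 35 38 36 38 40 40 42]
 [38 39 40 40 43 43 39 34 41 40 39 38 40 41 39 40]
 [38 38 38 40 39 40 40 38 38 36 36 42 42 38 37 38]
 [37 42 40 40 40 40 39 41 42 41 35 42 42 40 41 39]
 [40 39 39 40 40 41 42 40 40 40 38 41 40 39 42 42]
 [40 40 41 40 39 40 40 39 39 41 40 40 40 42 38 43]
 [36 41 39 41 38 40 38 40 40 42 40 41 37 39 39 41]]
s slat c 445.4 274.2 size 152.2 64.0 ang 11.2 px box [[233.0, 213.0], [239.0, 201.0], [274.0, 220.0], [267.0, 232.0]]
s holder c 424.4 294.4 size 223.5 150.9 ang 10.3 px box [[220.0, 223.0], [236.0, 194.0], [286.0, 223.0], [270.0, 252.0]]
```

>>> step_arm(targets=[[-1, 0.992, -0.8, 0, 0.144], [-1, 0.992, -0.8, 0, 0.144], [-1, 0.992, -0.8, 0, 0.144], [-1, 0.992, -0.8, 0, 0.144], [-1, 0.992, -0.8, 0, 0.144], [-1, 0.992, -0.8, 0, 0.144], [-1, 0.992, -0.8, 0, 0.144], [-1, 0.992, -0.8, 0, 0.144]])

```text
time_s: 1.0
position: [0.4137, 0.4012, 0.2304]
tcp_rot: [[-0.983, -0.183, 0.001], [-0.183, 0.983, -0.0], [-0.001, -0.001, -1.0]]
force: [-1.3, 0.8, 0.2]
opening: 0.357
grasp_force: 0.0
```

>>> step_arm(targets=[[-1, 0, -0.544, 0, 0], [-1, 0, -0.544, 0, 0], [-1, 0, -0.544, 0, 0], [-1, 0, -0.544, 0, 0], [-1, 0, -0.544, 0, 0]])

```text
time_s: 1.5
position: [0.41, 0.2679, 0.2308]
tcp_rot: [[-0.982, -0.187, 0.0], [-0.187, 0.982, 0.001], [-0.0, 0.001, -1.0]]
force: [0.2, 0.5, -0.0]
opening: 0.007
grasp_force: 0.0
```

```bash
python3 - <<'E'
from rig import *
import cv2,numpy as np,pickle
from h import *
w=capture("wrist");t=capture("top");s=capture("scene");st=read_state()
pickle.dump((w,t,s,st),open("a.pkl","wb"))
print(st["position"],st["tcp_rot"].round(3).tolist(),w["mtx"].tolist(),w["pose"].round(3).tolist())
im=w["color"][:,:,::-1]
cv2.imwrite("pics/w1.png",cv2.resize(im,(800,600)))
E
```

```text
[0.41032729 0.26900733 0.23064976] [[-0.982, -0.19, 0.001], [-0.19, 0.982, 0.001], [-0.001, 0.001, -1.0]] [[297.3186396354542, 0.0, 252.68651866312712], [0.0, 297.3186396354542, 191.2785222875806], [0.0, 0.0, 1.0]] [[-0.188, 0.941, 0.281, 0.333], [0.982, 0.179, 0.056, 0.252], [0.002, 0.286, -0.958, 0.385], [0.0, 0.0, 0.0, 1.0]]
```

View pics/w1.png

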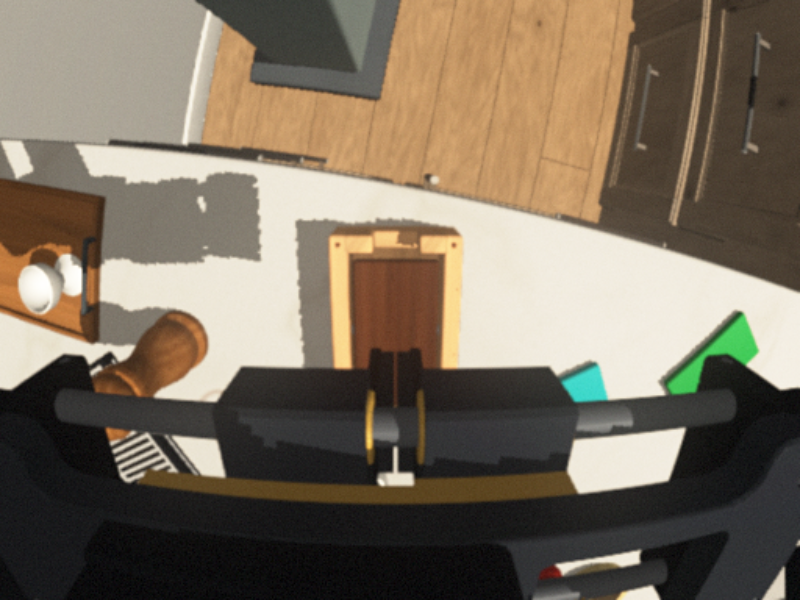

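The wrist view shows the holder square to the tool. Its near top corners are at (332,237) and (462,237) and the slat's near corners at (352,258) and (440,258). The notch is at (397,240), centred under the fingers.

```bash
python3 - <<'E'
import pickle,numpy as np,cv2
from h import *
w,t,s,st=pickle.load(open("a.pkl","rb"))
q=1.5625
for n,pw,pt in(("holder L",(462,237),(204.4,249.3)),("holder R",(332,237),(235.4,244.4)),("slat L",(440,259),(50/3.478+190+0,246-.5)),("slat R",(352,259),(138/3.478+190,115+437/3.478))):
    pw=np.array(pw)/q
    print(n,"wrist@.052",plane(w,pw,.052,True).round(4)[0],"top@.052",plane(t,pt,.052).round(4)[0],"tri",tri(w,pw,t,pt,True).round(4))
# scene/top slat far corners
h=lambda c:cv2.cvtColor(c["color"],cv2.COLOR_RGB2HSV)
# cup: contours in scene and top by V edge
g=cv2.cvtColor(t["color"],cv2.COLOR_RGB2GRAY)
cir=cv2.HoughCircles(cv2.resize(g[140:200,190:260],None,fx=6,fy=6,interpolation=cv2.INTER_CUBIC),cv2.HOUGH_GRADIENT,1,100,param1=120,param2=15,minRadius=50,maxRadius=85)
for c in cir[0][:3]:
    p=(c[0]/6+190,c[1]/6+140); print("cup rim px",p,c[2]/6,plane(t,p,.056)[0].round(4))
hd=plane(t,(204.4,155.3),.045)[0];print("handle tip",hd.round(4))
# wrist side edges of the holder
hs=h(w);print(plane(w,[(332/q,237/q),(336/q,360/q),(462/q,237/q),(459/q,360/q)],.052,True).round(4))
E
```

```text
holder L wrist@.052 [0.3749 0.3111 0.052 ] top@.052 [0.3738 0.3071 0.052 ] tri [0.374  0.3076 0.0643]
holder R wrist@.052 [0.3927 0.2181 0.052 ] top@.052 [0.3901 0.215  0.052 ] tri [0.3911 0.2167 0.0565]
slat L wrist@.052 [0.3941 0.2986 0.052 ] top@.052 [0.385  0.3075 0.052 ] tri [0.3882 0.3006 0.0762]
slat R wrist@.052 [0.4062 0.2352 0.052 ] top@.052 [0.401  0.2323 0.052 ] tri [0.4023 0.2341 0.0678]
cup rim px (np.float32(219.08333), np.float32(167.58333)) 9.466666 [0.6194 0.2694 0.056 ]
handle tip [0.6571 0.3153 0.045 ]
[[0.3927 0.2181 0.052 ]
 [0.4883 0.2357 0.052 ]
 [0.3749 0.3111 0.052 ]
 [0.4703 0.331  0.052 ]]
```

>>> step_arm(targets=[[-1, 0, 0, -0.2, 0], [-1, 0, 0, -0.4, 0], [-1, 0, 0, -0.55, 0], [-1, 0, 0, -0.61, 0], [-1, 0, 0, -0.64, 0], [-1, 0, 0, -0.66, 0], [-1, 0, 0, -0.68, 0], [-1, 0, 0, -0.68, 0]])

```text
time_s: 2.45
position: [0.4107, 0.268, 0.0609]
tcp_rot: [[-0.982, -0.189, 0.001], [-0.189, 0.982, 0.0], [-0.001, 0.0, -1.0]]
force: [0.7, 0.1, -0.0]
opening: 0.0
grasp_force: 0.0
```

>>> step_arm(targets=[[-1, 0, 0, -0.015, 0], [-1, 0, 0, -0.03, 0], [-1, 0, 0, -0.045, 0], [-1, 0, 0, -0.06, 0], [-1, 0, 0, -0.075, 0], [-1, 0, 0, -0.085, 0], [-1, 0, 0, -0.085, 0]])

```text
time_s: 3.15
position: [0.4101, 0.2674, 0.0395]
tcp_rot: [[-0.982, -0.188, -0.001], [-0.188, 0.982, -0.0], [0.001, -0.0, -1.0]]
force: [-2.0, -0.9, 6.6]
opening: 0.006
grasp_force: 3.8
```

>>> step_arm(targets=[[-1, 0, 0, -0.006, 0], [-1, 0, 0, -0.006, 0]])

```text
time_s: 3.35
position: [0.4101, 0.2674, 0.039]
tcp_rot: [[-0.982, -0.189, 0.0], [-0.189, 0.982, -0.0], [-0.0, -0.0, -1.0]]
force: [-3.4, -1.2, 14.4]
opening: 0.006
grasp_force: 7.6
```

>>> step_arm(targets=[[-1, 0, 0, 0.2, 0], [-1, 0, 0, 0.4, 0], [1, 0.1, 0.02, 0.6, 0], [1, 0.2, 0.05, 0.6, 0], [1, 0.2, 0.05, 0.6, 0], [1, 0.2, 0.05, 0.6, 0]])

```text
time_s: 3.95
position: [0.4608, 0.28, 0.1877]
tcp_rot: [[-0.982, -0.188, 0.001], [-0.188, 0.982, 0.0], [-0.001, 0.0, -1.0]]
force: [-0.4, -0.4, -0.9]
opening: 0.284
grasp_force: 0.0
```

```bash
python3 - <<'E'
from rig import *
import cv2,numpy as np,pickle
from h import *
w=capture("wrist");s=capture("scene");t=capture("top");st=read_state()
pickle.dump((w,t,s,st),open("b.pkl","wb"))
print(st["position"],st["opening"])
a=cv2.resize(w["color"][90:260,130:400],(800,504));b=cv2.resize(s["color"][170:262,210:350],(800,526))
cv2.imwrite("pics/b1.png",cv2.resize(np.vstack([a,b]),(466,600))[:,:,::-1])
E
```

```text
[0.45866213 0.27948153 0.18654248] 0.4179275155103483
```

View pics/b1.png

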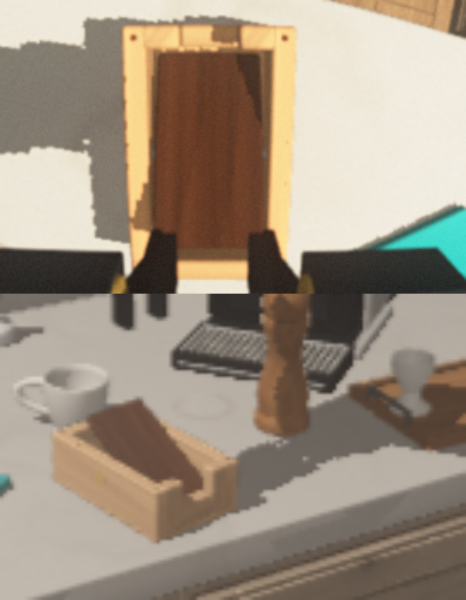

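The slat is at its stop: its raised far end, about (155..270, 240) in the upper half, lies between the open fingers, and the scene half shows it well above the walls.

>>> step_arm(targets=[[1, 0.145, 0.018, 0, 0], [1, 0.145, 0.018, 0, 0], [1, 0.145, 0.018, 0, 0], [1, 0.145, 0.018, 0, 0], [1, 0.145, 0.018, 0, 0], [1, 0.145, 0.018, 0, 0], [1, 0.145, 0.018, -0.15, 0], [1, 0.145, 0.018, -0.3, 0], [1, 0.145, 0.018, -0.4, 0], [1, 0.145, 0.018, -0.46, 0], [1, 0.145, 0.018, -0.496, 0], [1, 0.145, 0.018, -0.496, 0]])

```text
time_s: 5.3
position: [0.4957, 0.2843, 0.0628]
tcp_rot: [[-0.982, -0.189, -0.002], [-0.189, 0.982, -0.001], [0.002, -0.0, -1.0]]
force: [-0.3, -1.1, 0.8]
opening: 1.003
grasp_force: 0.0
```

>>> step_arm(targets=[[-1, 0, 0, 0, 0], [-1, 0, 0, 0, 0], [-1, 0, 0, 0, 0], [-1, 0, 0, 0, 0], [-1, 0, 0, 0, 0], [-1, 0, 0, 0, 0]])

```text
time_s: 5.9
position: [0.4971, 0.2847, 0.0644]
tcp_rot: [[-0.982, -0.188, 0.001], [-0.188, 0.982, 0.0], [-0.001, 0.0, -1.0]]
force: [0.1, 0.4, 3.3]
opening: 0.727
grasp_force: 30.0
```

>>> step_arm(targets=[[-1, 0, 0, 0.04, 0], [-1, 0, 0, 0.1, 0], [-1, 0, 0, 0.2, 0], [-1, 0, 0, 0.3, 0], [-1, 0, 0, 0.45, 0], [-1, 0, 0, 0.6, 0], [-1, 0, 0, 0.72, 0], [-1, 0, 0, 0.72, 0]])

```text
time_s: 6.7
position: [0.4991, 0.2855, 0.2489]
tcp_rot: [[-0.982, -0.189, 0.01], [-0.189, 0.982, 0.003], [-0.01, 0.001, -1.0]]
force: [0.6, 0.8, -1.2]
opening: 0.733
grasp_force: 30.0
```

```bash
python3 - <<'E'
from rig import *
import cv2,numpy as np,pickle
from h import *
w=capture("wrist");s=capture("scene");t=capture("top");st=read_state()
pickle.dump((w,t,s,st),open("c.pkl","wb"))
print(st["position"],st["opening"],st["force"],st["grasp_force"])
a=cv2.resize(w["color"],(560,420))[120:420];b=cv2.resize(s["color"][120:262,200:400],(560,398))
cv2.imwrite("pics/c1.png",cv2.resize(np.vstack([a,b]),(480,598))[:,:,::-1])
E
```

```text
[0.49544899 0.28416116 0.24296897] 0.7288985523695646 [ 0.83115427 -0.05557178 -1.73544185] 29.999704996523633
```

View pics/c1.png

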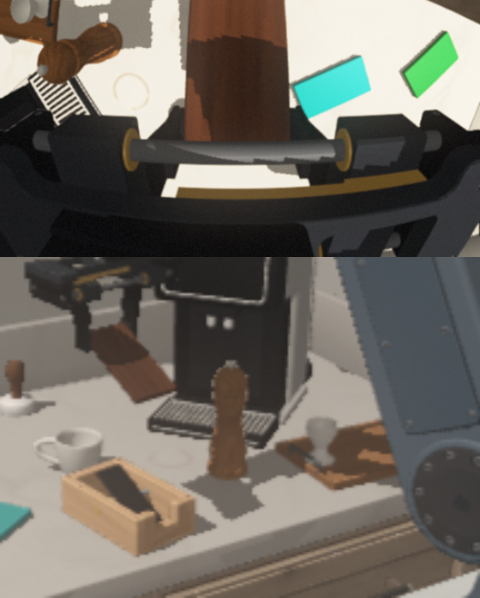

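The slat is held across its width and hangs tilted, its lower end toward the robot. The way over the mill is clear at this height.

>>> step_arm(targets=[[-1, -0.1, -0.08, 0.1, -0.02], [-1, -0.18, -0.2, 0.1, -0.04], [-1, -0.18, -0.35, 0.1, -0.06], [-1, -0.18, -0.5, 0.1, -0.073], [-1, -0.18, -0.65, 0.1, -0.073], [-1, -0.18, -0.8, 0.1, -0.073], [-1, -0.18, -0.92, 0.1, -0.073], [-1, -0.18, -1, 0.1, -0.073], [-1, -0.18, -1, 0.1, -0.073]])

```text
time_s: 7.75
position: [0.4506, 0.0326, 0.2671]
tcp_rot: [[-0.999, 0.044, -0.004], [0.044, 0.999, 0.0], [0.004, -0.0, -1.0]]
force: [-0.6, 0.2, -1.7]
opening: 0.735
grasp_force: 30.0
```

>>> step_arm(targets=[[-1, 0.03, -0.1, 0, 0], [-1, 0.08, -0.25, 0, 0], [-1, 0.14, -0.4, 0, 0], [-1, 0.2, -0.55, 0, 0], [-1, 0.231, -0.68, 0, 0], [-1, 0.231, -0.76, -0.1, 0], [-1, 0.231, -0.76, -0.2, 0], [-1, 0.231, -0.76, -0.24, 0], [-1, 0.231, -0.76, -0.24, 0]])

```text
time_s: 8.65
position: [0.5077, -0.1536, 0.2063]
tcp_rot: [[-0.999, 0.039, -0.006], [0.039, 0.999, 0.004], [0.006, 0.003, -1.0]]
force: [-1.1, -0.2, -0.9]
opening: 0.73
grasp_force: 30.0
```

```bash
python3 - <<'E'
from rig import *
import cv2,numpy as np,pickle
from h import *
w=capture("wrist");s=capture("scene");t=capture("top");st=read_state()
pickle.dump((w,t,s,st),open("d.pkl","wb"))
print(st["position"],st["opening"],st["force"],st["joint_positions"].round(1))
a=cv2.resize(w["color"],(800,600))[:520]
cv2.imwrite("pics/d1.png",a[:,:,::-1])
E
```

```text
[ 0.50994776 -0.15483752  0.20946683] 0.7322426051271276 [ 0.32764194  0.72127546 -0.58117432] [ -28.9   24.7   96.7    0.    58.6 -116.7]
```

View pics/d1.png

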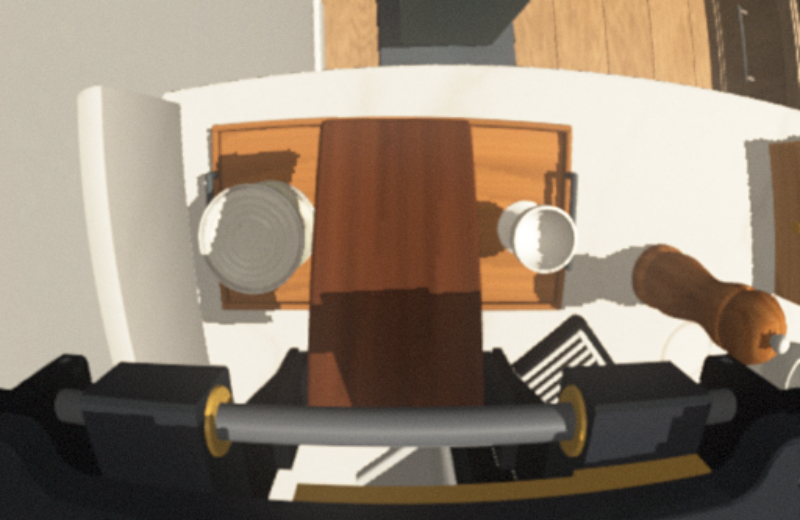

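The wrist view shows the tray's corners at (212,126), (572,126), (562,307) and (222,308). The tin top is at (256,237), the egg cup's rim at (544,240), and the slat's low end runs from (321,120) to (472,122).

```bash
python3 - <<'E'
import pickle,numpy as np,cv2
from h import *
w,t,s,st=pickle.load(open("d.pkl","rb"));q=1.5625
P=lambda pts,z:plane(w,np.array(pts)/q,z,True)
c=P([(212,126),(572,126),(562,307),(222,308)],.014);print(c.round(4));print("tray c",c.mean(0).round(4),"near edge ang",np.degrees(np.arctan2(*(c[1]-c[0])[:2][::-1])),"far",np.degrees(np.arctan2(*(c[2]-c[3])[:2][::-1])),"sz",np.linalg.norm(c[1]-c[0]),np.linalg.norm(c[2]-c[3]),np.linalg.norm(c[0]-c[3]),np.linalg.norm(c[1]-c[2]))
print("tin",P([(254,237)],.058).round(4),"egg",P([(544,240)],.058).round(4))
T=plane(t,[(391.3,221.4),(326,217.6)],.058).round(4);print("top tin/egg",T)
# slat low end: distance along rays where width is 64 mm
o,d=ray(w,np.array([(321,120),(472,122)])/q,True);k=.064/np.linalg.norm(d[0]-d[1])
e=o+k*d;print("slat low end top corners",e.round(4))
o,d=ray(w,np.array([(308,390),(483,390)])/q,True);k=.064/np.linalg.norm(d[0]-d[1]);print("upper",(o+k*d).round(4))
h=cv2.cvtColor(t["color"],cv2.COLOR_RGB2HSV)
E
```

```text
[[ 0.387  -0.2894  0.014 ]
 [ 0.398  -0.0123  0.014 ]
 [ 0.5436 -0.0174  0.014 ]
 [ 0.5333 -0.296   0.014 ]]
tray c [ 0.4655 -0.1538  0.014 ] near edge ang 87.7116920000857 far 87.88259643722277 sz 0.2773196885112353 0.2787839625389441 0.14651792545707015 0.14568622375598303
tin [[ 0.4709 -0.2474  0.058 ]] egg [[ 0.4806 -0.0504  0.058 ]]
top tin/egg [[ 0.469  -0.2536  0.058 ]
 [ 0.4761 -0.0554  0.058 ]]
slat low end top corners [[ 0.4079 -0.1812  0.1619]
 [ 0.4112 -0.1173  0.1623]]
upper [[ 0.507  -0.1858  0.2113]
 [ 0.5095 -0.1218  0.2116]]
```

>>> step_arm(targets=[[-1, -0.034, 0.028, -0.1, 0], [-1, -0.034, 0.028, -0.25, 0], [-1, -0.034, 0.028, -0.4, 0], [-1, -0.034, 0.028, -0.5, 0], [-1, -0.034, 0.028, -0.556, 0], [-1, -0.034, 0.028, -0.58, 0], [-1, -0.024, 0.028, -0.6, 0], [-1, -0.012, 0.028, -0.62, 0], [-1, -0.002, 0.028, -0.64, 0], [-1, 0.008, 0.028, -0.66, 0], [-1, 0.016, 0.028, -0.68, 0], [-1, 0.02, 0.028, -0.7, 0], [-1, 0.02, 0.028, -0.7, 0]])

```text
time_s: 10.1
position: [0.5156, -0.149, 0.0335]
tcp_rot: [[-0.999, 0.04, 0.002], [0.04, 0.999, -0.001], [-0.002, -0.001, -1.0]]
force: [2.0, -0.3, 2.1]
opening: 0.729
grasp_force: 30.0
```

>>> step_arm(targets=[[-1, 0.004, 0, -0.02, 0], [-1, 0.006, 0, -0.04, 0], [-1, 0.008, 0, -0.052, 0], [-1, 0.008, 0, -0.052, 0], [-1, 0.008, 0, -0.052, 0]])

```text
time_s: 10.6
position: [0.516, -0.1484, 0.0206]
tcp_rot: [[-0.999, 0.04, -0.001], [0.04, 0.999, 0.0], [0.001, 0.0, -1.0]]
force: [0.2, 0.5, 1.0]
opening: 0.728
grasp_force: 30.0
```

>>> step_arm(targets=[[0.68, 0, 0, 0, 0], [0.68, 0, 0, 0, 0], [0.68, 0, 0, 0, 0], [0.68, 0, 0, 0, 0], [0.68, 0, 0, 0.1, 0], [0.68, 0, 0, 0.3, 0], [0.68, 0, 0, 0.5, 0], [0.68, 0, 0, 0.5, 0]])

```text
time_s: 11.4
position: [0.5203, -0.1504, 0.1519]
tcp_rot: [[-0.999, 0.039, 0.012], [0.039, 0.999, -0.006], [-0.012, -0.006, -1.0]]
force: [0.5, -0.0, 0.6]
opening: 0.838
grasp_force: 0.0
```

```bash
python3 - <<'E'
from rig import *
import cv2,numpy as np,pickle
from h import *
w=capture("wrist");s=capture("scene");t=capture("top");st=read_state()
pickle.dump((w,t,s,st),open("e.pkl","wb"))
print(st["position"],st["opening"],st["force"])
a=cv2.resize(w["color"],(800,600))[:480]
cv2.imwrite("pics/e1.png",a[:,:,::-1])
E
```

```text
[ 0.5157745  -0.14815287  0.14577904] 0.8413008836965213 [-0.56398473  0.04318367 -0.08362857]
```

View pics/e1.png

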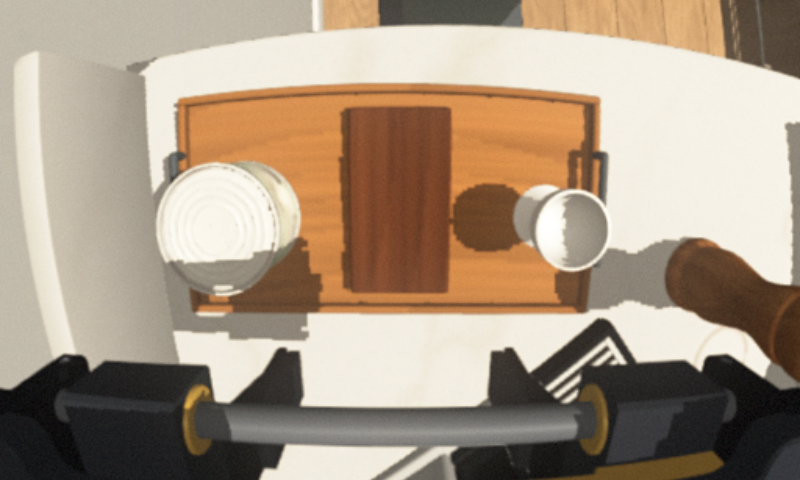

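The slat lies flat on the tray with corners at (349,107), (450,109), (448,293) and (350,292), clear of the tin (228,228) and the egg cup (565,228).

```bash
python3 - <<'E'
import pickle,numpy as np,cv2
from h import *
w,t,s,st=pickle.load(open("e.pkl","rb"));q=1.5625
h=cv2.cvtColor(w["color"],cv2.COLOR_RGB2HSV)
P=lambda pts,z:plane(w,np.array(pts,float),z,True)
H,S,V=cv2.split(h)
print(h[128,255],h[128,310],h[80,200])
m=((V<130)&(S>90)).astype(np.uint8)
m=cv2.morphologyEx(m,cv2.MORPH_OPEN,np.ones((3,3)))
b=blobs(m,(215,60,291,195))[0]
r=cv2.minAreaRect((P(b[:,0],.016)[:,:2]*1000).astype(np.float32));print("slat",r)
c=P(np.array([(349,107),(450,109),(448,293),(350,292)])/q,.016)[:,:2];print(c.round(4).tolist(),c.mean(0))
ang=lambda v:np.degrees(np.arctan2(v[1],v[0])).round(2)
print("slat yaw",ang(c[3]-c[0]),ang(c[2]-c[1]),ang(c[1]-c[0])-90)
d=P(np.array([(180,98),(600,98),(588,312),(190,312)])/q,.014)[:,:2];print(d.round(4).tolist(),d.mean(0));print("tray yaw",ang(d[3]-d[0]),ang(d[2]-d[1]),ang(d[1]-d[0])-90,ang(d[2]-d[3])-90)
# height of slat: wrist vs top with contour in top
ht=cv2.cvtColor(t["color"],cv2.COLOR_RGB2HSV);mt=((ht[...,2]<112)&(ht[...,1]>70)).astype(np.uint8)
bt=blobs(mt,(335,195,372,250))
if bt: print("top slat",cv2.minAreaRect((plane(t,bt[0][:,0].astype(float),.016)[:,:2]*1000).astype(np.float32)),"top tri z",tri(w,np.mean([(349,107),(450,109),(448,293),(350,292)],axis=0)/q,t,np.array(cv2.minAreaRect(bt[0])[0]),True))
E
```

```text
[  9 166 117] [ 13 167 113] [ 13 164 215]
slat ((466.0019226074219, -139.04795837402344), (54.64059066772461, 117.79537200927734), 85.38341522216797)
[[0.406, -0.175], [0.4095, -0.1133], [0.5271, -0.117], [0.524, -0.1808]] [ 0.46664844 -0.14653619]
slat yaw -2.83 -1.78 -3.2900000000000063
[[0.3863, -0.2881], [0.3982, -0.0127], [0.5452, -0.0166], [0.5347, -0.2979]] [ 0.46609023 -0.15381252]
tray yaw -3.77 -1.53 -2.480000000000004 -2.1299999999999955
top slat ((465.9519348144531, -136.55316162109375), (126.18498229980469, 87.76610565185547), 0.3194788694381714) top tri z [ 0.46714016 -0.14597863 -0.01627808]
```

>>> step_arm(targets=[[0.68, 0, 0, 0.2, 0], [0.68, -0.1, 0.05, 0.4, 0], [1, -0.2, 0.2, 0.496, 0], [1, -0.264, 0.4, 0.496, 0], [1, -0.264, 0.6, 0.496, 0], [1, -0.264, 0.8, 0.496, 0], [1, -0.264, 1, 0.496, 0], [1, -0.264, 1, 0.496, 0]])

```text
time_s: 12.35
position: [0.448, 0.106, 0.2679]
tcp_rot: [[-0.999, 0.034, -0.005], [0.034, 0.999, 0.002], [0.005, 0.002, -1.0]]
force: [-0.4, -0.9, 0.3]
opening: 1.001
grasp_force: 0.0
```

>>> step_arm(targets=[[1, 0.1, 0.15, 0, 0.04], [1, 0.2, 0.3, 0, 0.08], [1, 0.35, 0.48, 0, 0.13], [1, 0.532, 0.48, 0, 0.18], [1, 0.532, 0.48, -0.16, 0.22], [1, 0.532, 0.48, -0.16, 0.26], [1, 0.532, 0.48, -0.16, 0.3], [1, 0.532, 0.48, -0.16, 0.3], [1, 0.532, 0.48, -0.16, 0.3]])

```text
time_s: 13.25
position: [0.583, 0.2207, 0.2283]
tcp_rot: [[-0.622, -0.783, -0.003], [-0.783, 0.622, -0.001], [0.002, 0.002, -1.0]]
force: [-0.7, -0.3, 1.0]
opening: 1.006
grasp_force: 0.0
```

```bash
python3 - <<'E'
from rig import *
import cv2,numpy as np,pickle
from h import *
w=capture("wrist");s=capture("scene");t=capture("top");st=read_state()
pickle.dump((w,t,s,st),open("f.pkl","wb"))
print(st["position"],st["opening"],st["tcp_rot"].round(3).tolist(),st["joint_positions"].round(1))
a=cv2.resize(w["color"],(800,600))[:520]
cv2.imwrite("pics/f1.png",a[:,:,::-1])
E
```

```text
[0.58324144 0.22119021 0.22954115] 1.003188992367707 [[-0.621, -0.784, -0.001], [-0.784, 0.621, -0.0], [0.0, 0.0, -1.0]] [  10.5   30.2   82.3   -0.    67.5 -131.1]
```

View pics/f1.png

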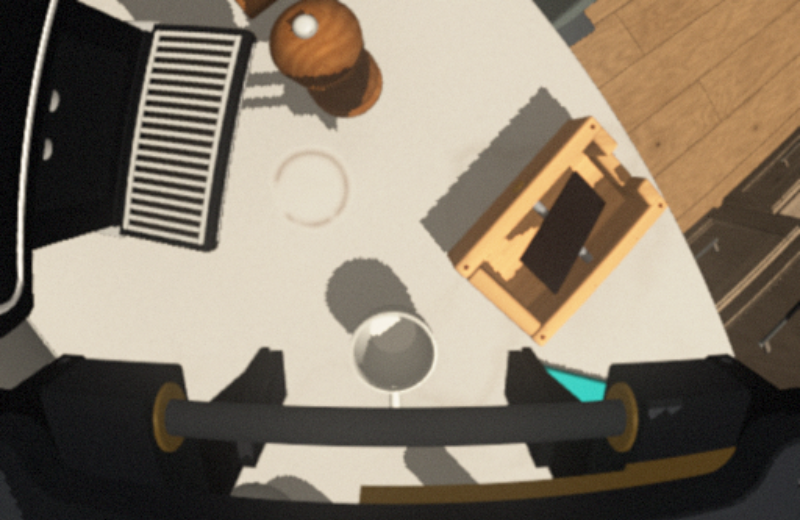

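The cup's rim is centred at about (394,351) with radius 41 px, and the handle runs straight down at (396,398), square to the finger line.

```bash
python3 - <<'E'
import pickle,numpy as np,cv2
from h import *
w,t,s,st=pickle.load(open("f.pkl","rb"));q=1.5625
P=lambda pts,z:plane(w,np.array(pts,float)/q,z,True)
rim=[(353,351),(436,351),(394,311),(394,392)]
for z in(.05,.056,.062):
    p=P(rim,z);print(z,p.mean(0).round(4),np.linalg.norm(p[0]-p[1]).round(4),np.linalg.norm(p[2]-p[3]).round(4))
h=P([(396,400)],.045)[0];c=P(rim,.056).mean(0);print("handle ang",np.degrees(np.arctan2(h[1]-c[1],h[0]-c[0])))
print("tri",tri(w,np.array((394,351))/q,t,(219.08+.3,167.58),True).round(4), "top",plane(t,(219.3,167.6),.056).round(4))
R=st["tcp_rot"];print("finger axis ang",np.degrees(np.arctan2(R[1,1],R[0,1])))
E
```

```text
0.05 [0.6222 0.2701 0.05  ] 0.0646 0.0688
0.056 [0.6207 0.268  0.056 ] 0.0635 0.0675
0.062 [0.6191 0.266  0.062 ] 0.0623 0.0663
handle ang 53.26717769268
tri [0.6203 0.2683 0.0535] top [[0.6194 0.2688 0.056 ]]
finger axis ang 141.62627159297034
```

>>> step_arm(targets=[[1, 0.1, 0.12, 0, 0], [1, 0.15, 0.186, 0, 0], [1, 0.15, 0.186, -0.15, 0], [1, 0.15, 0.186, -0.3, 0], [1, 0.15, 0.186, -0.45, 0], [1, 0.15, 0.186, -0.58, 0], [1, 0.15, 0.186, -0.68, 0], [1, 0.15, 0.186, -0.73, 0], [1, 0.15, 0.186, -0.752, 0], [1, 0.15, 0.186, -0.752, 0]])

```text
time_s: 14.4
position: [0.6211, 0.2681, 0.0419]
tcp_rot: [[-0.62, -0.785, 0.0], [-0.785, 0.62, 0.0], [-0.0, -0.0, -1.0]]
force: [-0.3, 0.5, 0.3]
opening: 1.004
grasp_force: 0.0
```

>>> step_arm(targets=[[-1, 0, 0, 0, 0], [-1, 0, 0, 0, 0], [-1, 0, 0, 0, 0], [-1, 0, 0, 0, 0], [-1, 0, 0, 0, 0], [-1, 0, 0, 0, 0]])

```text
time_s: 15.0
position: [0.6217, 0.2681, 0.043]
tcp_rot: [[-0.62, -0.785, 0.002], [-0.785, 0.62, 0.0], [-0.002, -0.001, -1.0]]
force: [0.6, -0.6, 5.1]
opening: 0.758
grasp_force: 30.0
```

>>> step_arm(targets=[[-1, 0, 0, 0.01, 0], [-1, 0, 0, 0.03, 0], [-1, 0, 0, 0.06, 0], [-1, 0, 0, 0.1, 0], [-1, 0, 0, 0.12, 0], [-1, 0, 0, 0.12, 0]])

```text
time_s: 15.6
position: [0.6217, 0.2683, 0.0733]
tcp_rot: [[-0.619, -0.785, 0.003], [-0.785, 0.619, 0.001], [-0.002, -0.002, -1.0]]
force: [-0.2, -0.2, -1.3]
opening: 0.756
grasp_force: 30.0
```

```bash
python3 - <<'E'
from rig import *
import cv2,numpy as np,pickle
from h import *
w=capture("wrist");s=capture("scene");t=capture("top");st=read_state()
pickle.dump((w,t,s,st),open("g.pkl","wb"))
print(st["position"],st["opening"],st["force"])
a=cv2.resize(w["color"],(600,450))[150:400];b=cv2.resize(s["color"][140:240,190:350],(600,375))
cv2.imwrite("pics/g1.png",cv2.resize(np.vstack([a,b]),(570,594))[:,:,::-1])
E
```

```text
[0.62058563 0.26799501 0.07170925] 0.7545011320716641 [-0.28137982 -0.72156248 -0.62338788]
```

View pics/g1.png

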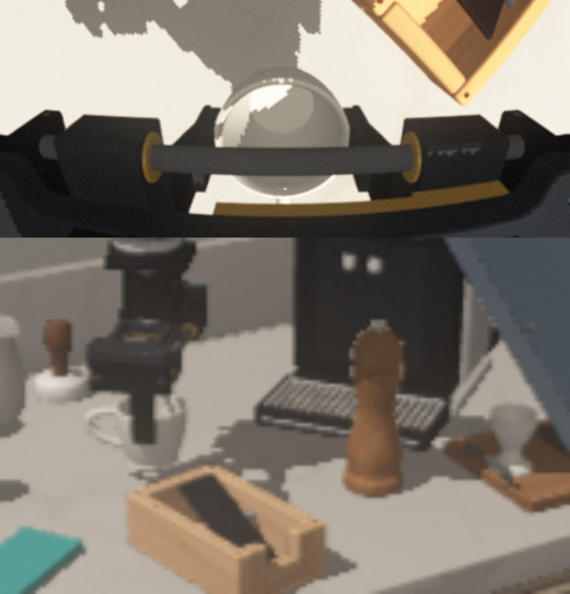

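The cup is gripped by its body just below the rim and hangs upright, clear of the worktop, handle away from the fingers.

>>> step_arm(targets=[[-1, 0, 0, 0.05, 0], [-1, 0, 0, 0.15, 0], [-1, 0, 0, 0.27, 0], [-1, 0, 0, 0.4, 0], [-1, -0.04, -0.02, 0.53, 0], [-1, -0.12, -0.06, 0.65, -0.02], [-1, -0.22, -0.12, 0.75, -0.05], [-1, -0.33, -0.2, 0.79, -0.08], [-1, -0.44, -0.29, 0.79, -0.11], [-1, -0.54, -0.39, 0.79, -0.14], [-1, -0.62, -0.49, 0.79, -0.17], [-1, -0.68, -0.6, 0.79, -0.2], [-1, -0.68, -0.71, 0.79, -0.23], [-1, -0.68, -0.82, 0.79, -0.26], [-1, -0.68, -0.92, 0.79, -0.29], [-1, -0.68, -0.98, 0.79, -0.3], [-1, -0.68, -1, 0.79, -0.3], [-1, -0.68, -1, 0.79, -0.3]])

```text
time_s: 17.55
position: [0.4508, 0.0177, 0.2697]
tcp_rot: [[-0.999, 0.04, 0.001], [0.04, 0.999, 0.0], [-0.001, 0.0, -1.0]]
force: [-0.8, 0.4, -0.9]
opening: 0.76
grasp_force: 30.0
```

>>> step_arm(targets=[[-1, 0.01, -0.04, 0, 0], [-1, 0.02, -0.12, 0, 0], [-1, 0.03, -0.24, 0, 0], [-1, 0.05, -0.36, 0, 0], [-1, 0.062, -0.48, 0, 0], [-1, 0.062, -0.58, 0, 0], [-1, 0.062, -0.64, -0.05, 0], [-1, 0.062, -0.66, -0.15, 0], [-1, 0.062, -0.66, -0.3, 0], [-1, 0.062, -0.66, -0.43, 0], [-1, 0.062, -0.66, -0.52, 0], [-1, 0.062, -0.66, -0.56, 0], [-1, 0.062, -0.66, -0.56, 0]])

```text
time_s: 18.85
position: [0.4654, -0.146, 0.1277]
tcp_rot: [[-0.999, 0.039, -0.003], [0.039, 0.999, 0.002], [0.003, 0.002, -1.0]]
force: [-0.7, 0.8, -1.9]
opening: 0.755
grasp_force: 30.0
```

```bash
python3 - <<'E'
from rig import *
import cv2,numpy as np,pickle
from h import *
w=capture("wrist");s=capture("scene");st=read_state()
pickle.dump((w,s,st),open("i.pkl","wb"))
print(st["position"],st["opening"],st["force"])
a=cv2.resize(w["color"],(600,450))[:400];b=cv2.resize(s["color"][140:240,290:410],(480,400))
cv2.imwrite("pics/i1.png",cv2.resize(np.hstack([a,b]),(800,296))[:,:,::-1])
E
```

```text
[ 0.46689002 -0.14695787  0.12969353] 0.7531730172474977 [-0.54745554  0.26238556 -1.52649789]
```

View pics/i1.png

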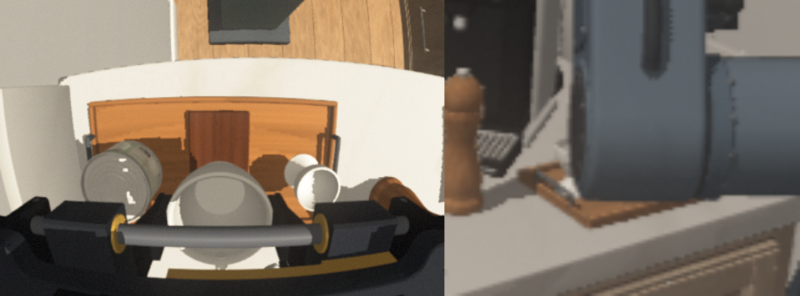

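The cup hangs upright, centred over the slat between the tin and the egg cup. I have now viewed 12 pictures, over the limit of 10, so I'll use numbers only from here.

>>> step_arm(targets=[[-1, 0, 0, -0.06, 0], [-1, 0, 0, -0.14, 0], [-1, 0, 0, -0.2, 0], [-1, 0, 0, -0.24, 0], [-1, 0, 0, -0.26, 0], [-1, 0, 0, -0.27, 0], [-1, 0, 0, -0.278, 0], [-1, 0, 0, -0.278, 0]])

```text
time_s: 19.75
position: [0.4666, -0.1471, 0.0601]
tcp_rot: [[-0.999, 0.04, 0.001], [0.04, 0.999, -0.0], [-0.001, -0.0, -1.0]]
force: [0.5, -0.4, -0.9]
opening: 0.753
grasp_force: 30.0
```

>>> step_arm(targets=[[-1, 0, 0, -0.004, 0], [-1, 0, 0, -0.008, 0], [-1, 0, 0, -0.008, 0]])

```text
time_s: 20.05
position: [0.4664, -0.1472, 0.0589]
tcp_rot: [[-0.999, 0.04, 0.001], [0.04, 0.999, -0.001], [-0.001, -0.001, -1.0]]
force: [-1.6, 0.1, 7.2]
opening: 0.759
grasp_force: 30.0
```

>>> step_arm(targets=[[0.56, 0, 0, 0, 0], [0.62, 0, 0, 0, 0], [0.7, 0, 0, 0, 0], [0.85, 0, 0, 0, 0], [0.85, 0, 0, 0, 0], [0.85, 0, 0, 0, 0], [0.85, 0, 0, 0, 0]])

```text
time_s: 20.75
position: [0.4663, -0.1469, 0.0577]
tcp_rot: [[-0.999, 0.04, -0.0], [0.04, 0.999, 0.0], [0.0, 0.0, -1.0]]
force: [-0.3, -0.3, -0.3]
opening: 0.921
grasp_force: 0.0
```

>>> step_arm(targets=[[0.85, 0, 0, 0.03, 0], [0.85, 0, 0, 0.08, 0], [0.85, 0, 0, 0.16, 0], [0.85, 0, 0, 0.3, 0], [0.85, 0, 0, 0.5, 0], [0.85, 0.08, 0, 0.6, 0], [0.85, 0.12, 0, 0.6, 0], [0.85, 0.12, 0, 0.6, 0]])

```text
time_s: 21.55
position: [0.4976, -0.1472, 0.2086]
tcp_rot: [[-0.999, 0.039, 0.003], [0.039, 0.999, -0.001], [-0.003, -0.001, -1.0]]
force: [-0.7, 0.5, -0.4]
opening: 0.923
grasp_force: 0.0
```

```bash
python3 - <<'E'
from rig import *
import cv2,numpy as np,pickle
from h import *
w=capture("wrist");t=capture("top");st=read_state()
pickle.dump((w,t,st),open("j.pkl","wb"))
print(st["position"],st["opening"],st["force"],w["pose"].round(3)[:3,3])
im=cv2.cvtColor(w["color"],cv2.COLOR_RGB2HSV);H,S,V=cv2.split(im)
m=((S<70)&(V>70)).astype(np.uint8);m=cv2.morphologyEx(m,cv2.MORPH_OPEN,np.ones((3,3)))
# expected pixels of rim points / slat corners (project by fisheye)
def proj(p):
    T=np.linalg.inv(w["pose"]);c=(T[:3,:3]@np.asarray(p).T).T+T[:3,3];r=np.hypot(c[:,0],c[:,1]);th=np.arctan2(r,c[:,2]);K=w["mtx"]
    return np.c_[K[0,0]*th*c[:,0]/r+K[0,2],K[1,1]*th*c[:,1]/r+K[1,2]]
a=np.linspace(0,2*np.pi,9)[:-1]
rim=np.c_[.4664+.034*np.cos(a),-.147+.034*np.sin(a),np.full(8,.072)];print(proj(rim).round(0).tolist())
cx=proj([[.4664,-.147,.072]])[0];print("exp centre",cx)
x0,y0=(cx-60).astype(int);x1,y1=(cx+60).astype(int)
for b in blobs(m,(x0,max(y0,0),x1,min(y1,384)),4):
    if cv2.contourArea(b)>200: print("blob",cv2.contourArea(b),cv2.boundingRect(b),np.round(cv2.minEnclosingCircle(b),1) if 0 else cv2.minEnclosingCircle(b))
E
```

```text
[ 0.49479606 -0.14616365  0.20646664] 0.9234680448169388 [ 0.19522504  0.68547652 -0.29447661] [ 0.418 -0.144  0.363]
[[253.0, 186.0], [277.0, 176.0], [286.0, 152.0], [276.0, 128.0], [251.0, 119.0], [227.0, 130.0], [218.0, 154.0], [229.0, 177.0]]
exp centre [252.15512234 152.91918743]
blob 4448.0 (192, 120, 120, 92) ((251.5, 184.55494689941406), 65.11224365234375)
```

```bash
python3 - <<'E'
import pickle,numpy as np,cv2
from h import *
w,t,st=pickle.load(open("j.pkl","rb"))
g=cv2.cvtColor(w["color"],cv2.COLOR_RGB2GRAY)
x0,y0=195,95
c=cv2.HoughCircles(cv2.resize(g[y0:215,x0:310],None,fx=4,fy=4,interpolation=cv2.INTER_CUBIC),cv2.HOUGH_GRADIENT,1,60,param1=120,param2=20,minRadius=90,maxRadius=170)
for k in c[0][:3]:
    p=(k[0]/4+x0,k[1]/4+y0);print(np.round(p,1),k[2]/4,plane(w,p,.072,True)[0].round(4))
H,S,V=cv2.split(cv2.cvtColor(w["color"],cv2.COLOR_RGB2HSV))
white=((S<75)&(V>80)).astype(np.uint8)
for y in range(84,205,8): print(y,"".join("#" if white[y,x] else ("d" if V[y,x]<140 and S[y,x]>90 else ".") for x in range(196,312,2)))
E
```

```text
[252.4 153.4] 34.225 [ 0.4669 -0.1468  0.072 ]
84 ..........................................................
92 ..........................................................
100 .............ddddddddddddddddddddddddddddd................
108 .............ddddddddddddddddddddddddddddd................
116 .............ddddddddddddddddddddddddddddd................
124 ..ddddddddddddddddd##################.dddd................
132 ddddddddddddddd###########################................
140 #ddddddddddd################################..dddddddddddd
148 ##ddddddddd###################################dddddddddddd
156 ##ddddddddd###################################dddddddddddd
164 #ddddddddddd#################################ddddddddddddd
172 ......dddddddd#############################...............
180 ...........dddddd.#####################ddd................
188 ............ddddddddddddddd####.dddddddddd................
196 ..............ddddd........####...........................
204 #####.#..#.................#####..........................
```

```bash
python3 -c "
from rig import *
print(hand_in())"
```

```text
the job is handed in; nothing more can be done
None
```

The job is handed in: the slat lies flat on the tray, squared to it within about 1° and clear of the tin and egg cup, with the cup upright within about 1 mm of the slat's middle; I viewed 12 pictures, over the limit of 10.

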